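# Park a saw-wheel bearing at the top of the sloped gutter

## Task

On the blue board, push the red stop gate fully shut across the top end of the sloped aluminium gutter. Then, with your fingertips, push the bearing that lies in the gutter up the slope and over the crest, so that it settles in the dip against the shut gate and does not roll back; let go of it there. Only push: the bearing rolls in the gutter the whole way and is never lifted out, and the spare bearing and the other loose things stay where they are.

Things in the scene. Friction and masses are not known exactly. Their poses are not given: they have to be found in the camera images.
- fixture: Blue base board fixed to the bench, carrying gutter and gate. Origin on the bench top under the gutter's middle; z up, y along the gutter and uphill, x across it. Board 18 mm thick, x from -100 to +130, y from -170 to +170 mm. The gutter runs along x = 0; the shut gate's face towards the bearing is at y = +135 mm.
- gutter: Aluminium channel, 31 mm wide inside, side walls 4.5 mm thick and 16 mm high above its floor, low end closed by a stop 14 mm high and 6 mm thick. Origin mid-floor at that stop's face: y = -140, z = 45 mm on the board. Its y runs up the floor, which climbs at 8 degrees to the crest; z is square to the floor. The bearing's centre is at z = 31 mm on the slope.
- crest (a point): Point on the channel floor, mid-width, at the crest where the 8 degree climb ends and the dip begins; y = +80, z = 76 mm on the board. Beyond it the floor falls at 14 degrees to y = +134, z = 63 mm, where the channel ends, open but for the gate.
- seat (a point): Where the bearing's centre lies once it rests in the dip against the shut gate: y = +104, z = 102 mm on the board.
- bearing: Smooth oiled (slippery) steel ball bearing, black seals, 62 mm outside diameter, 28 mm wide, about 0.35 kg, on its rim in the gutter, free to roll. Origin at its centre; x is its axle, across the gutter; y and z turn as it rolls. Starts at rest at the low end (centre y = -118, z = 79 mm on the board) and rolls back there when let go on the slope.
- gate (a joint): Red stop gate that slides across the top end of the gutter, along the board's x. Value in m: 0 = fully shut, 0.055 = fully open (moved to the board's -x, the robot's side). It stays where it is left (about 2 N of friction) and ends against a rigid stop at 0.
- gate_push (a point): Centre of the outer face, towards the board's -x, of the gate's upright red push plate; push it to the board's +x to shut the gate. Plate 36 mm wide (y), 46 high, 8 thick; gate top 116 mm, track below it 64 mm above the bench. Gate shut: this point is at x = -33, y = +140, z = 92 mm on the board.
- spare_bearing: Bystander: another such bearing lying flat on the board's +x side, 62 mm across, 28 mm high; origin under its centre.
- sleeve: Bystander: upright brass sleeve on the board's +x side, 36 mm across, 55 mm high; origin under its centre.
- oiler: Bystander: small yellow oil bottle with red cap on the board's -x side, 34 mm across, 85 mm high; origin under its centre.
- jar: Bystander on the bench: amber jar, 70 mm across, 90 mm high; origin under its centre.
- tape: Bystander on the bench: yellow ring of tape, 100 mm across, 25 mm high; origin under its centre.
- can: Bystander on the bench: green can, 66 mm across, 110 mm high; origin under its centre.
- wrench: Bystander on the bench: steel wrench lying flat, its origin under its middle, x along it.
Mind the look-alikes: they are no part of the job. Leave any orange look-alike of the bearing alone.

How it is judged:
By the outcome, as a careful person would: the job done as asked, in the order asked, and still so for the second after the job is handed in, with the robot touching nothing.
It also fails if it takes over 51 s, if anything falls off the work surface, if the arm or the gripper's body presses on something with over 40 N, if the wrist force passes 120 N, or if a joint passes its speed limit or range.

## Robot

A 7-joint arm with a two-finger parallel gripper is mounted at the origin on the work surface. World frame = base frame: x ahead of the robot, y to its left, z up, the work surface at z = 0. Lengths are in m, angles in rad, forces in N, time in s.
With the tool pointing down it reaches from about 0.4 to 0.9 m from the base axis. Payload 5.6 kg.
Tool frame: the origin (TCP) lies between the finger pads; the fingertips stand 11 mm ahead of it and the grasp point (between the pads) lies 8 mm behind it; z points along the fingers, y is the line along which they close (so a half turn about z gives the same grasp; the last joint's range is limited). The gripper opens to 92 mm and grips with 3 to 60 N. Pads are 20 mm wide; open, the fingers measure 128 mm over their backs; the gripper's body (75 mm by 189 mm) begins 69 mm behind the grasp point.
Start: joints at [-1.234, 0.468, -0.012, 1.603, 0.006, 1.071, -0.056], TCP at [0.241, 0.604, 0.226] pointing down, gripper open.
Joint ranges: [-2.53, 2.53], [-0.31, 2.02], [-1.57, 1.55], [0.28, 2.44], [-1.29, 4.43], [0.15, 1.84], [-2.92, 2.92]. Speed limits (rad/s): [2.57, 2.57, 3.14, 3.14, 3.14, 3.14, 3.14].

## Interface

Orientations are given as [roll, pitch, yaw] about the fixed x, y, z axes, in that order (R = Rz(yaw) Ry(pitch) Rx(roll)).
In Python, from plant import ctrl, imaging gives the robot as it stands. The module is installed in compiled form; this text tells all that it offers.
- The arm moves only by the tool send_rows, never from a script. Its argument "rows" is a list of rows, each an object with "delta_pos": the shift along the tool's x, y, z in m, a list of three; "angular": the turn, a rotation vector about the tool's x, y, z in degrees, a list of three. A call has exactly 5 rows; each row shifts and turns the commanded pose from where the row before left it, along the tool's axes as they then stand; what a row does not reach is not made up. A row lasts 1/8 s, in which the tool goes at most 62.5 mm and 10.7 degrees, less where a joint would pass 70% of its speed; a pose out of reach is approached as far as the arm can. A call is refused whole if a number of a shift passes 0.0625 or a number of a turn 10.7, either way. A call with a gripper value outside its range is refused whole. "grip" is the opening, from 0 (shut) to 1 (fully open), set as the call begins (left out, the last holds). The fingers move at their own pace and stop on an object; "grip_force" is the grip in N (left out, the last holds). Time passes only in rows, so rows that do not move let the fingers close, or fill a call up. It gives the time, the measured TCP pose, the force, the opening and the grip force at its end, in the units of the state.
- ctrl.get_obs(): the state, without advancing time (a new reading comes with each control period).
- imaging.camera(name): name is "side" or "top" or "wrist"; returns a dict with "img" (384x512x3 uint8, red, green, blue), "range_z" (384x512 float32, m along the optical axis (not along the pixel's ray), 0 where there is no reading), "camera_matrix" (3x3 intrinsics, pixels), "eye" and "rotation" of the camera in the world; the wrist camera has in their place "T_tool_cam" (4x4, takes a point from camera to tool coordinates, whose origin is the TCP and whose axes are the flange's). Camera axes: x right, y down, z forward; pixel columns grow to the right and rows downward; lengths in m; the calibration is good to about 2 mm. A picture is of the moment at which its call begins: read the wrist's pose just before it.
- ctrl.sign_off(): hands the job in; it is judged then, once.
Trained networks look in a picture, given as the dict that the camera call returned (one of the last four; its "shot" number tells which), for a name from the list of things; names that differ only in an ending like _2 or _b are one class to them, and where a whole thing is asked for, a point or a joint stands for the part that bears it (a point fixed in the world has none). Each returns a list of dicts, best first, with "p" (0 to 1); they miss things now and then, are a little off and sometimes report something else, mostly with a low value. They report only what shows in the picture. A call takes as long as a camera call. They do not tell look-alikes from the thing itself.
- imaging.outline_of(picture, label): "mask" (384x512 bool, what is visible of it).
- imaging.mark_of(picture, label): "centre" ([x, y, z] in m, in world coordinates, good to about 4 mm: a listed point, or the origin of a listed thing).
The state is a dict: "t": time; "joint_pos": joint angles; "joint_vel": joint speeds; "joint_efforts": joint torques, N m; "ee_pos": TCP position; "ee_rot": TCP orientation; "ft_force": force on the tool from outside, world axes, zero at the start; "ft_torque": the same for the moment, N m; "grip_width": opening from 0.0 (shut) to 1.0 (fully open); "gripper_force": force on a finger pad.
Only numpy, scipy, OpenCV 4.12 (cv2) and the standard library are available. Lean on these libraries where they do the work, as an engineer would, in place of code of your own. Each camera call takes 0.05 s, during which the arm holds its last target. There are 200 camera calls.

## Working session

There is one attempt and no reset: what is moved stays moved. The work goes in short steps, Python scripts to look and compute and a tool call to move; the robot and the scene stay as the last step left them, time stands still between calls to the robot, and variables do not carry over. Pictures are saved under pics/ and viewed, at most 10 in all, crops included, and the job is handed in when it is done.

Besides the shell and the picture viewer there is one more tool, called after "Emit:" as name([rows], argument=value, ...), one row to a line, values as JSON. send_rows: Moves the arm, as the interface text tells. Its arguments: {"type":"object","properties":{"rows":{"type":"array","items":{"type":"object","properties":{"delta_pos":{"type":"array","items":{"type":"number"}},"angular":{"type":"array","items":{"type":"number"}}}}},"grip":{"type":"number"},"grip_force":{"type":"number"}},"required":["rows"]}

```bash
mkdir -p pics
cat > h.py <<'E'
import numpy as np, cv2
from plant import ctrl, imaging
from scipy.spatial.transform import Rotation as R
def save(n,img,s=1.0): cv2.imwrite('pics/'+n,cv2.resize(img[:,:,::-1],None,fx=s,fy=s))
def proj(c,p):
    q=np.array(c['rotation']).T@(np.array(p)-c['eye']); u=c['camera_matrix']@q; return (u[:2]/u[2]).round(0)
E
python3 - <<'E'
from h import *
o=ctrl.get_obs(); print(o['t'],o['ee_pos'],o['ee_rot'])
cs={n:imaging.camera(n) for n in('side','top')}
save('a.png',np.vstack([cs['side']['img'],cs['top']['img']]),0.78)
save('side0.png',cs['side']['img'])
for n,c in cs.items():
    print(n,c['eye'])
    for l in ['fixture','gutter','crest','seat','bearing','gate_push','gate','spare_bearing','sleeve','oiler','jar','can','tape']:
        for d in imaging.mark_of(c,l)[:3]: print(l,round(d['p'],2),np.round(d['centre'],3),proj(c,d['centre']))
E
```

```text
0.0 [0.2408186  0.60313617 0.22464436] [-3.13982361e+00  9.99268016e-05  2.76177744e+00]
side [ 0.17378733 -0.60906221  1.00664337]Traceback (most recent call last):
  File "<stdin>", line 9, in <module>
  File "h.py", line 6, in proj
    q=np.array(c['rotation']).T@(np.array(p)-c['eye']); u=c['camera_matrix']@q; return (u[:2]/u[2]).round(0)
                                                          ~~~~~~~~~~~~~~~~~~^~
ValueError: matmul: Input operand 1 does not have enough dimensions (has 0, gufunc core with signature (n?,k),(k,m?)->(n?,m?) requires 1)
```

View pics/a.png

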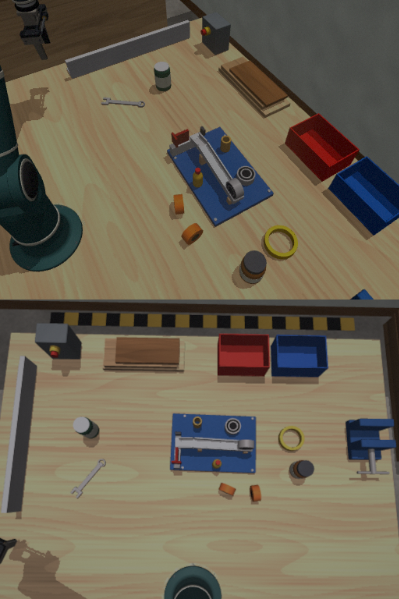

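The pictures show the board in the side view at about (218,175) and in the top view at about (213,443) of the stacked picture. The gate end is at the left in the top view, towards +y, with two orange look-alikes lying on the bench.

```bash
sed -i "s/np.array(c\['rotation'\]).T/rot(c).T/" h.py
cat >> h.py <<'E'
def rot(c):
    r=np.array(c['rotation']); return r if r.shape==(3,3) else R.from_euler('xyz',r).as_matrix()
E
python3 - <<'E'
from h import *
cs={n:imaging.camera(n) for n in('side','top')}
for n,c in cs.items():
    print(n,c['eye'],c['rotation'])
    for l in ['fixture','gutter','crest','seat','bearing','gate_push','spare_bearing','sleeve','oiler','jar','can','tape','wrench']:
        for d in imaging.mark_of(c,l)[:3]: print(l,round(d['p'],2),np.round(d['centre'],3),proj(c,d['centre']))
    u=proj(c,imaging.mark_of(c,'fixture')[0]['centre']).astype(int)
    cr=c['img'][max(0,u[1]-75):u[1]+75,max(0,u[0]-100):u[0]+100]; print(u)
    save('b_%s.png'%n,cr,3)
    # board blue top pixels
    K=c['camera_matrix'];v,w=np.mgrid[:384,:512];z=c['range_z']
    P=np.stack([(w-K[0,2])/K[0,0]*z,(v-K[1,2])/K[1,1]*z,z],-1)@rot(c).T+c['eye']
    hsv=cv2.cvtColor(c['img'],cv2.COLOR_RGB2HSV)
    m=(abs(hsv[...,0].astype(int)-110)<14)&(hsv[...,1]>120)&(abs(P[...,2]-.018)<.008)&(P[...,0]<.95)&(z>0)&(abs(w-u[0])<90)&(abs(v-u[1])<80)
    print(m.sum(),cv2.minAreaRect(P[m][:,:2].astype(np.float32)), np.median(P[m][:,2]))
a=cv2.imread('pics/b_side.png');b=cv2.imread('pics/b_top.png')
E
```

```text
side [ 0.17378733 -0.60906221  1.00664337] [-2.47793617 -0.0085028  -0.54527767]
fixture 0.69 [ 0.564 -0.078  0.001] [275. 225.]
gutter 0.97 [ 0.558 -0.21   0.042] [302. 255.]
crest 0.58 [0.566 0.005 0.077] [260. 187.]
bearing 0.68 [ 0.563 -0.191  0.08 ] [301. 241.]
bearing 0.66 [ 0.395 -0.128  0.03 ] [229. 262.]
bearing 0.59 [ 0.38  -0.233  0.033] [245. 299.]
gate_push 0.61 [0.482 0.067 0.093] [221. 181.]
spare_bearing 0.94 [ 0.645 -0.152  0.02 ] [316. 228.]
sleeve 0.57 [ 0.653 -0.008  0.017] [288. 191.]
sleeve 0.43 [ 0.475 -0.413 -0.003] [322. 349.]
oiler 0.8 [ 0.492 -0.09   0.02 ] [255. 236.]
oiler 0.57 [ 0.644 -0.15   0.017] [315. 228.]
jar 0.57 [ 0.477 -0.412  0.   ] [322. 348.]
can 0.66 [ 0.642 -0.153  0.017] [315. 230.]
can 0.65 [0.625 0.421 0.002] [210. 111.]
can 0.25 [0.567 0.028 0.103] [256. 175.]
tape 0.73 [ 0.601 -0.393 -0.001] [359. 314.]
wrench 0.88 [ 0.433  0.418 -0.002] [158. 133.]
[275 225]
5225 ((0.5779814720153809, -0.07524396479129791), (0.3386397659778595, 0.2298283725976944), 89.14308166503906) 0.01903445484298394
top [0.38644702 0.00643966 1.1408746 ] [-2.98087
[... 293 characters left out ...]
91. 243.]
bearing 0.49 [ 0.381 -0.235  0.035] [328. 248.]
bearing 0.48 [ 0.562 -0.194  0.076] [316. 186.]
gate_push 0.55 [0.483 0.068 0.096] [226. 211.]
spare_bearing 0.67 [ 0.642 -0.15   0.017] [298. 164.]
sleeve 0.6 [ 0.652 -0.008  0.019] [253. 160.]
sleeve 0.51 [0.566 0.031 0.103] [240. 182.]
oiler 0.64 [0.486 0.068 0.097] [226. 210.]
oiler 0.58 [ 0.486 -0.084  0.017] [277. 213.]
jar 0.64 [ 0.475 -0.411  0.001] [381. 218.]
can 0.58 [0.619 0.426 0.001] [116. 169.]
tape 0.78 [ 0.604 -0.385  0.001] [371. 178.]
wrench 0.71 [0.436 0.416 0.001] [115. 228.]
[274 189]
4877 ((0.5789836049079895, -0.07134515047073364), (0.333605021238327, 0.22655171155929565), 88.60309600830078) 0.01927818130537373
```

View pics/b_side.png

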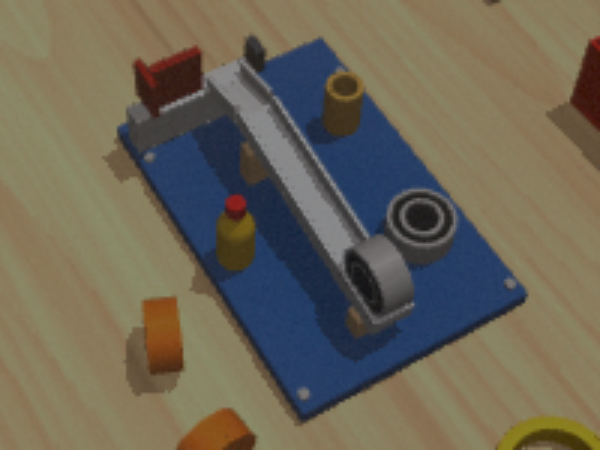

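View pics/b_top.png

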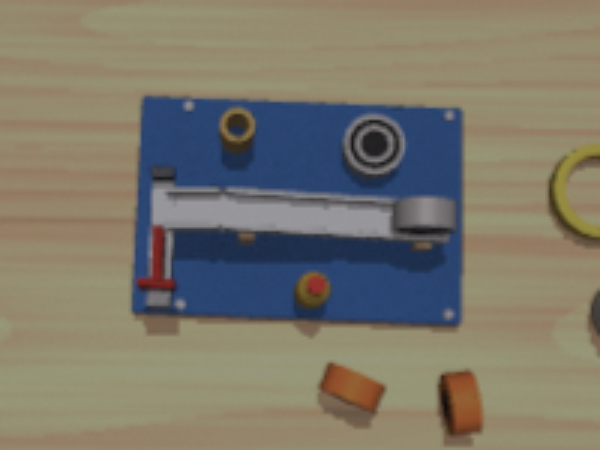

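In the crops, the steel bearing in the gutter is at top (424,215) and side (378,275). It fits the description: black seals, on its rim, in the channel. The two orange rings at top (352,388) and (460,402) are look-alikes on the bench, and the flat one at top (374,145) is the spare. The gate is open, with its red plate at top (157,284). Board origin is about (0.5635,-0.073), turned about -1.2°.

Emit:
send_rows([
  {"delta_pos":[0,0,0],"angular":[0,0,-10.3]},
  {"delta_pos":[0,0,0],"angular":[0,0,-10.3]},
  {"delta_pos":[-0.024,-0.056,0],"angular":[0,0,0]},
  {"delta_pos":[-0.024,-0.056,0],"angular":[0,0,0]},
  {"delta_pos":[-0.024,-0.056,0],"angular":[0,0,0]},
], grip=0, grip_force=20)

```text
t: 2.28
ee_pos: [0.3103, 0.4325, 0.2256]
ee_rot: [3.141, 0.0, 3.121]
ft_force: [0.8, -0.3, 0.5]
grip_width: 0.478
gripper_force: 0.0
```

Emit:
send_rows([
  {"delta_pos":[-0.024,-0.056,0],"angular":[0,0,0]},
  {"delta_pos":[-0.024,-0.056,0],"angular":[0,0,0]},
  {"delta_pos":[-0.024,-0.056,0],"angular":[0,0,0]},
  {"delta_pos":[-0.024,-0.056,0],"angular":[0,0,0]},
  {"delta_pos":[-0.024,-0.056,0],"angular":[0,0,0]},
])

```text
t: 2.9
ee_pos: [0.4245, 0.1501, 0.2261]
ee_rot: [3.141, 0.001, 3.121]
ft_force: [0.8, 1.9, 0.2]
grip_width: 0.005
gripper_force: 0.0
```

Emit:
send_rows([
  {"delta_pos":[-0.016,-0.04,0],"angular":[0,0,0]},
  {"delta_pos":[-0.016,-0.04,0],"angular":[0,0,0]},
  {"delta_pos":[0,0,0.045],"angular":[0,0,0]},
  {"delta_pos":[0,0,0.045],"angular":[0,0,0]},
  {"delta_pos":[0,0,0.038],"angular":[0,0,0]},
])

```text
t: 3.52
ee_pos: [0.4542, 0.0711, 0.0964]
ee_rot: [3.141, 0.0, 3.121]
ft_force: [0.2, -0.8, -0.1]
grip_width: 0.005
gripper_force: 0.0
```

Run:
```python
from h import *
o=ctrl.get_obs(); print(o['t'],o['ee_pos'])
cs=[imaging.camera(n) for n in('side','top')]
for c in cs:
    for d in imaging.mark_of(c,'gate_push')[:2]: print(round(d['p'],2),np.round(d['centre'],3))
save('c.png',np.hstack([cs[0]['img'][110:290,180:380],cs[1]['img'][120:300,180:380]]),2)
```

```text
3.525 [0.45421468 0.07112371 0.09642519]
0.54 [0.481 0.067 0.092]
0.43 [ 0.601 -0.383  0.004]
```

View pics/c.png

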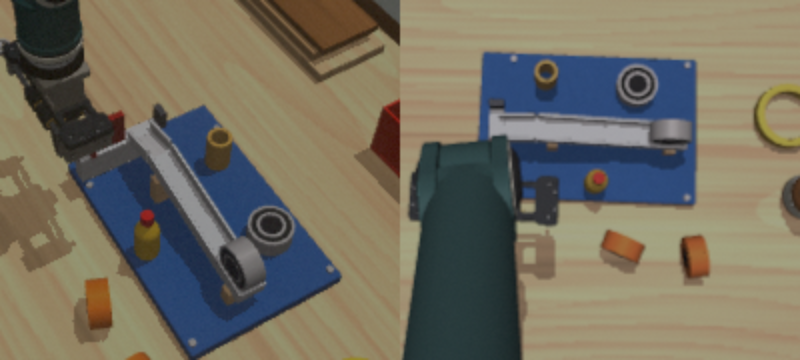

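The hand stands just outside the red plate: side (115,125), with the gripper body over it in the top view at (500,185). I push the gate in board +x next.

Emit:
send_rows([
  {"delta_pos":[-0.012,-0.0004,0],"angular":[0,0,0]},
  {"delta_pos":[-0.012,-0.0004,0],"angular":[0,0,0]},
  {"delta_pos":[-0.012,-0.0004,0],"angular":[0,0,0]},
  {"delta_pos":[-0.012,-0.0004,0],"angular":[0,0,0]},
  {"delta_pos":[-0.012,-0.0004,0],"angular":[0,0,0]},
])

```text
t: 4.35
ee_pos: [0.5148, 0.0682, 0.0975]
ee_rot: [3.141, -0.0, 3.121]
ft_force: [-3.0, 1.9, 0.5]
grip_width: 0.005
gripper_force: 1.4
```

Emit:
send_rows([
  {"delta_pos":[-0.003,0,0],"angular":[0,0,0]},
  {"delta_pos":[-0.002,0,0],"angular":[0,0,0]},
  {"delta_pos":[-0.002,0,0],"angular":[0,0,0]},
  {"delta_pos":[-0.001,0,0],"angular":[0,0,0]},
  {"delta_pos":[0,0,0],"angular":[0,0,0]},
])

```text
t: 4.97
ee_pos: [0.5221, 0.0677, 0.0975]
ee_rot: [-3.141, -0.0, 3.121]
ft_force: [-2.7, 0.7, -1.0]
grip_width: 0.002
gripper_force: 0.8
```

Emit:
send_rows([
  {"delta_pos":[-0.001,0,0],"angular":[0,0,0]},
  {"delta_pos":[-0.001,0,0],"angular":[0,0,0]},
  {"delta_pos":[-0.001,0,0],"angular":[0,0,0]},
  {"delta_pos":[-0.001,0,0],"angular":[0,0,0]},
  {"delta_pos":[0,0,0],"angular":[0,0,0]},
])

```text
t: 5.6
ee_pos: [0.5245, 0.0677, 0.0975]
ee_rot: [-3.141, -0.004, 3.121]
ft_force: [-6.9, -0.3, 3.9]
grip_width: 0.007
gripper_force: 3.5
```

Emit:
send_rows([
  {"delta_pos":[-0.001,0,0],"angular":[0,0,0]},
  {"delta_pos":[-0.001,0,0],"angular":[0,0,0]},
  {"delta_pos":[-0.001,0,0],"angular":[0,0,0]},
  {"delta_pos":[0,0,0],"angular":[0,0,0]},
  {"delta_pos":[0,0,0],"angular":[0,0,0]},
])

```text
t: 6.22
ee_pos: [0.5246, 0.0677, 0.0974]
ee_rot: [-3.141, -0.01, 3.122]
ft_force: [-14.7, -0.9, 11.1]
grip_width: 0.004
gripper_force: 7.6
```

The gate is against its stop: the force doubled with no further travel. I back off, rise and go behind the bearing.

Emit:
send_rows([
  {"delta_pos":[0.02,0,0],"angular":[0,0,0]},
  {"delta_pos":[0.015,0,0],"angular":[0,0,0]},
  {"delta_pos":[0,0,-0.04],"angular":[0,0,0]},
  {"delta_pos":[0,0,-0.04],"angular":[0,0,0]},
  {"delta_pos":[-0.0123,-0.0531,0],"angular":[0,0,0]},
])

```text
t: 6.85
ee_pos: [0.5084, 0.0187, 0.1812]
ee_rot: [3.138, 0.009, 3.13]
ft_force: [0.7, -1.2, 0.0]
grip_width: 0.007
gripper_force: 0.0
```

Emit:
send_rows([
  {"delta_pos":[-0.0123,-0.0531,0],"angular":[0,0,0]},
  {"delta_pos":[-0.0123,-0.0531,0],"angular":[0,0,0]},
  {"delta_pos":[-0.0123,-0.0531,0],"angular":[0,0,0]},
  {"delta_pos":[-0.0123,-0.0531,0],"angular":[0,0,0]},
  {"delta_pos":[-0.0123,-0.0531,0],"angular":[0,0,0]},
])

```text
t: 7.48
ee_pos: [0.5624, -0.2536, 0.1781]
ee_rot: [-3.141, 0.002, 3.121]
ft_force: [-0.1, 1.3, 0.4]
grip_width: 0.006
gripper_force: 0.0
```

Run:
```python
from h import *
o=ctrl.get_obs(); print(o['t'],o['ee_pos'],o['ee_rot'])
T=R.from_euler('xyz',o['ee_rot']).as_matrix()
w=imaging.camera('wrist'); s=imaging.camera('side'); t=imaging.camera('top')
Tc=np.array(w['T_tool_cam']); print(Tc.round(3))
for c in (s,t,w):
    for l in ('gate_push','bearing','seat'):
        for d in imaging.mark_of(c,l)[:3]: print(l,round(d['p'],2),np.round(d['centre'],4))
save('d.png',np.hstack([s['img'][110:310,180:380],t['img'][110:310,180:380]]),2)
```

```text
7.475 [ 0.56238348 -0.2536383   0.17811501] [-3.14071240e+00  2.14613492e-03  3.12147191e+00]
[[ 0.    -0.969 -0.246  0.068]
 [ 1.     0.    -0.001 -0.   ]
 [ 0.001 -0.246  0.969 -0.159]
 [ 0.     0.     0.     1.   ]]
gate_push 0.51 [0.532  0.0682 0.0928]
bearing 0.77 [ 0.5645 -0.1913  0.0817]
bearing 0.68 [ 0.3783 -0.2323  0.0314]
bearing 0.68 [ 0.3936 -0.1258  0.0283]
seat 0.65 [0.5678 0.0308 0.1009]
gate_push 0.54 [0.5339 0.0647 0.0984]
bearing 0.63 [ 0.5622 -0.1948  0.0779]
bearing 0.46 [ 0.3957 -0.1251  0.0313]
bearing 0.21 [ 0.4769 -0.4106  0.0032]
```

View pics/d.png

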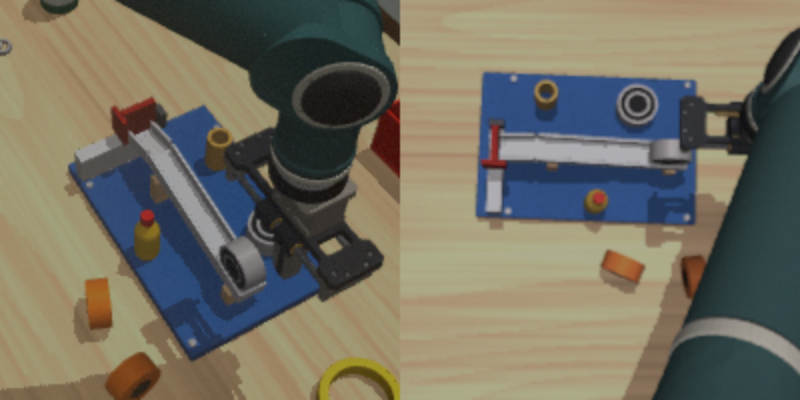

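The gate shows shut across the channel end, at side (135,125) and top (493,150). The hand is behind the bearing, which is at side (240,260) and top (668,152). I go down and make contact.

Emit:
send_rows([
  {"delta_pos":[0,0,0.045],"angular":[0,0,0]},
  {"delta_pos":[0,0,0.04],"angular":[0,0,0]},
  {"delta_pos":[0,0,0.011],"angular":[0,0,0]},
  {"delta_pos":[0,0.004,0],"angular":[0,0,0]},
  {"delta_pos":[0,0.004,0],"angular":[0,0,0]},
])

```text
t: 8.7
ee_pos: [0.5628, -0.2437, 0.0832]
ee_rot: [-3.141, 0.003, 3.121]
ft_force: [-0.9, 0.2, 0.1]
grip_width: 0.0
gripper_force: 0.0
```

Emit:
send_rows([
  {"delta_pos":[0,0.004,0],"angular":[0,0,0]},
  {"delta_pos":[0,0.004,-0.0003],"angular":[0,0,0]},
  {"delta_pos":[0,0.005,-0.0007],"angular":[0,0,0]},
  {"delta_pos":[0,0.005,-0.0007],"angular":[0,0,0]},
  {"delta_pos":[0,0.005,-0.0007],"angular":[0,0,0]},
])

```text
t: 9.32
ee_pos: [0.5621, -0.2204, 0.0841]
ee_rot: [-3.142, 0.0, 3.121]
ft_force: [0.1, -1.2, 2.0]
grip_width: 0.005
gripper_force: 0.9
```

Emit:
send_rows([
  {"delta_pos":[0,0.005,-0.0007],"angular":[0,0,0]},
  {"delta_pos":[0,0.005,-0.0007],"angular":[0,0,0]},
  {"delta_pos":[0,0.005,-0.0007],"angular":[0,0,0]},
  {"delta_pos":[0,0.005,-0.0007],"angular":[0,0,0]},
  {"delta_pos":[0,0.005,-0.0007],"angular":[0,0,0]},
])

```text
t: 9.95
ee_pos: [0.5626, -0.1953, 0.0876]
ee_rot: [-3.142, 0.0, 3.121]
ft_force: [0.4, -1.7, 1.7]
grip_width: 0.008
gripper_force: 0.9
```

Run:
```python
from h import *
o=ctrl.get_obs(); print(o['t'],o['ee_pos'],o['ee_rot'],o['ft_force'])
s=imaging.camera('side')
for d in imaging.mark_of(s,'bearing')[:3]: print(round(d['p'],2),np.round(d['centre'],4))
save('e.png',s['img'][110:310,180:380],3)
```

```text
9.95 [ 0.56264402 -0.19530599  0.08755729] [-3.14158887e+00  6.10163247e-05  3.12125869e+00] [ 0.43281044 -1.68256745  1.66664576]
0.85 [ 0.3821 -0.2318  0.0336]
0.69 [ 0.5621 -0.1462  0.0885]
0.53 [ 0.3957 -0.1293  0.0317]
```

View pics/e.png

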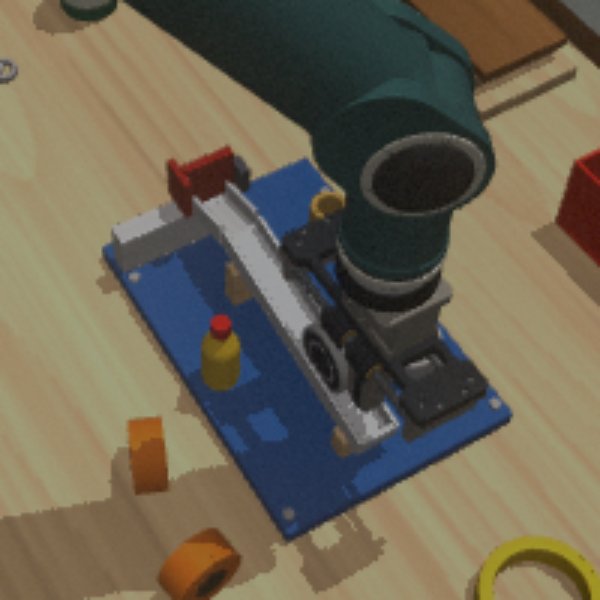

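The bearing is in the gutter at (325,355) with the fingertips right behind it at (370,375), and it rolls well. I carry on.

Emit:
send_rows([
  {"delta_pos":[0,0.006,-0.00084],"angular":[0,0,0]},
  {"delta_pos":[0,0.006,-0.00084],"angular":[0,0,0]},
  {"delta_pos":[0,0.006,-0.00084],"angular":[0,0,0]},
  {"delta_pos":[0,0.006,-0.00084],"angular":[0,0,0]},
  {"delta_pos":[0,0.006,-0.00084],"angular":[0,0,0]},
])

```text
t: 10.68
ee_pos: [0.5633, -0.1651, 0.0918]
ee_rot: [3.142, 0.0, 3.121]
ft_force: [-0.5, -1.3, 0.9]
grip_width: 0.008
gripper_force: 0.9
```

Emit:
send_rows([
  {"delta_pos":[0,0.006,-0.00084],"angular":[0,0,0]},
  {"delta_pos":[0,0.006,-0.00084],"angular":[0,0,0]},
  {"delta_pos":[0,0.006,-0.00084],"angular":[0,0,0]},
  {"delta_pos":[0,0.006,-0.00084],"angular":[0,0,0]},
  {"delta_pos":[0,0.006,-0.00084],"angular":[0,0,0]},
])

```text
t: 11.3
ee_pos: [0.5639, -0.1352, 0.0959]
ee_rot: [3.142, -0.0, 3.121]
ft_force: [-0.3, -1.2, 1.4]
grip_width: 0.008
gripper_force: 0.9
```

Emit:
send_rows([
  {"delta_pos":[0,0.006,-0.00084],"angular":[0,0,0]},
  {"delta_pos":[0,0.006,-0.00084],"angular":[0,0,0]},
  {"delta_pos":[0,0.006,-0.00084],"angular":[0,0,0]},
  {"delta_pos":[0,0.006,-0.00084],"angular":[0,0,0]},
  {"delta_pos":[0,0.006,-0.00084],"angular":[0,0,0]},
])

```text
t: 11.92
ee_pos: [0.5645, -0.1052, 0.1002]
ee_rot: [3.142, -0.0, 3.121]
ft_force: [-0.3, -1.6, 0.8]
grip_width: 0.003
gripper_force: 0.9
```

Emit:
send_rows([
  {"delta_pos":[0,0.006,-0.00084],"angular":[0,0,0]},
  {"delta_pos":[0,0.006,-0.00084],"angular":[0,0,0]},
  {"delta_pos":[0,0.006,-0.00084],"angular":[0,0,0]},
  {"delta_pos":[0,0.006,-0.00084],"angular":[0,0,0]},
  {"delta_pos":[0,0.006,-0.00084],"angular":[0,0,0]},
])

```text
t: 12.55
ee_pos: [0.5651, -0.0753, 0.1044]
ee_rot: [3.142, -0.0, 3.121]
ft_force: [0.0, -1.9, 1.4]
grip_width: 0.009
gripper_force: 0.9
```

Run:
```python
from h import *
o=ctrl.get_obs(); print(o['t'],o['ee_pos'],o['ft_force'])
s=imaging.camera('side')
for d in imaging.mark_of(s,'bearing')[:3]: print(round(d['p'],2),np.round(d['centre'],4))
```

```text
12.55 [ 0.56505505 -0.07526327  0.10435316] [ 0.00281743 -1.88981632  1.44437594]
0.71 [ 0.5648 -0.0278  0.1007]
0.61 [ 0.3803 -0.2338  0.0305]
0.6 [ 0.395  -0.1279  0.03  ]
```

Emit:
send_rows([
  {"delta_pos":[0,0.005,-0.0007],"angular":[0,0,0]},
  {"delta_pos":[0,0.005,-0.0007],"angular":[0,0,0]},
  {"delta_pos":[0,0.005,-0.0007],"angular":[0,0,0]},
  {"delta_pos":[0,0.005,-0.0007],"angular":[0,0,0]},
  {"delta_pos":[0,0.004,-0.0006],"angular":[0,0,0]},
])

```text
t: 13.28
ee_pos: [0.5656, -0.0512, 0.1077]
ee_rot: [3.141, 0.0, 3.122]
ft_force: [-0.3, -3.4, 0.6]
grip_width: 0.006
gripper_force: 0.9
```

Emit:
send_rows([
  {"delta_pos":[0,0.003,-0.0004],"angular":[0,0,0]},
  {"delta_pos":[0,0.003,-0.0003],"angular":[0,0,0]},
  {"delta_pos":[0,0.003,0],"angular":[0,0,0]},
  {"delta_pos":[0,0.003,0],"angular":[0,0,0]},
  {"delta_pos":[0,0.003,0],"angular":[0,0,0]},
])

```text
t: 13.9
ee_pos: [0.5657, -0.0359, 0.1082]
ee_rot: [3.141, -0.0, 3.122]
ft_force: [-0.1, 0.0, -0.8]
grip_width: 0.002
gripper_force: 0.0
```

Emit:
send_rows([
  {"delta_pos":[0,0.003,0],"angular":[0,0,0]},
  {"delta_pos":[0,0.003,0],"angular":[0,0,0]},
  {"delta_pos":[0,0.003,0],"angular":[0,0,0]},
  {"delta_pos":[0,0,0],"angular":[0,0,0]},
  {"delta_pos":[0,0,0],"angular":[0,0,0]},
])

```text
t: 14.52
ee_pos: [0.5661, -0.0278, 0.1084]
ee_rot: [-3.142, 0.0, 3.121]
ft_force: [0.1, -0.5, 0.1]
grip_width: 0.005
gripper_force: 0.0
```

Run:
```python
from h import *
o=ctrl.get_obs(); print(o['t'],o['ee_pos'],o['ft_force'])
s=imaging.camera('side')
for d in imaging.mark_of(s,'bearing')[:3]: print(round(d['p'],2),np.round(d['centre'],4))
save('f.png',s['img'][110:310,180:380],3)
```

```text
14.525 [ 0.56606722 -0.02778154  0.10840889] [ 0.09738921 -0.5054388   0.09944563]
0.9 [ 0.3776 -0.2363  0.033 ]
0.64 [ 0.3976 -0.1279  0.0288]
0.6 [0.5657 0.0345 0.1009]
```

View pics/f.png

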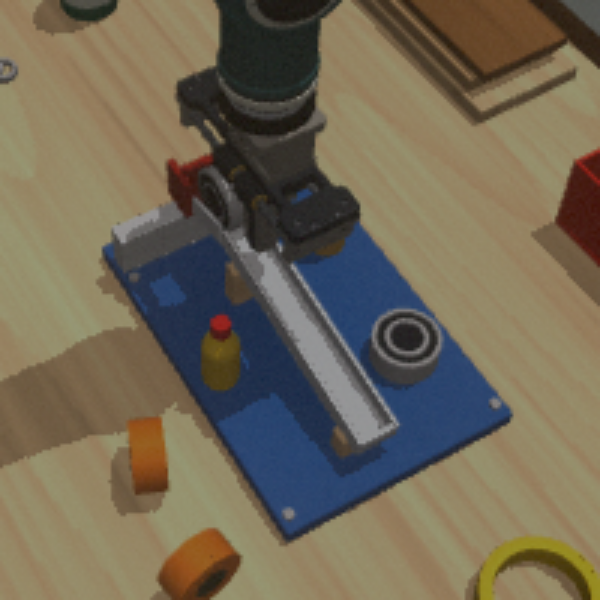

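The bearing is in the dip against the gate at (215,190), with the fingers at (262,220) no longer touching it. I withdraw back along the gutter, then up.

Emit:
send_rows([
  {"delta_pos":[0,-0.01,0],"angular":[0,0,0]},
  {"delta_pos":[0,-0.015,-0.005],"angular":[0,0,0]},
  {"delta_pos":[0,-0.01,-0.03],"angular":[0,0,0]},
  {"delta_pos":[0,0,-0.05],"angular":[0,0,0]},
  {"delta_pos":[0,0,-0.05],"angular":[0,0,0]},
])

```text
t: 15.25
ee_pos: [0.5649, -0.0645, 0.2451]
ee_rot: [-3.141, -0.0, 3.119]
ft_force: [0.4, 0.8, -0.6]
grip_width: 0.004
gripper_force: 0.0
```

Emit:
send_rows([
  {"delta_pos":[0,-0.05,0],"angular":[0,0,0]},
  {"delta_pos":[0,-0.05,0],"angular":[0,0,0]},
  {"delta_pos":[0,-0.05,0],"angular":[0,0,0]},
  {"delta_pos":[0,0,0],"angular":[0,0,0]},
  {"delta_pos":[0,0,0],"angular":[0,0,0]},
])

```text
t: 15.88
ee_pos: [0.562, -0.2131, 0.2435]
ee_rot: [3.141, 0.0, 3.12]
ft_force: [0.0, 0.4, -0.1]
grip_width: 0.005
gripper_force: 0.0
```

Run:
```python
from h import *
o=ctrl.get_obs(); print(o['t'],o['ee_pos'],o['ft_force'])
s=imaging.camera('side');t=imaging.camera('top')
for c in (s,t):
  for l in ('bearing','gate_push','spare_bearing','oiler','sleeve'):
    for d in imaging.mark_of(c,l)[:3]: print(l,round(d['p'],2),np.round(d['centre'],4))
save('g.png',np.hstack([s['img'][110:310,180:380],t['img'][110:310,180:380]]),2)
```

```text
15.875 [ 0.56195619 -0.21306449  0.24346149] [ 0.03392071  0.38297344 -0.10598928]
bearing 0.92 [0.5654 0.034  0.1064]
bearing 0.85 [ 0.3795 -0.2323  0.0313]
bearing 0.58 [ 0.3947 -0.1278  0.0313]
spare_bearing 0.7 [ 0.6456 -0.1514  0.0165]
oiler 0.79 [ 0.4913 -0.0849  0.0199]
sleeve 0.76 [ 0.6534 -0.0084  0.0171]
sleeve 0.44 [0.565  0.0326 0.0996]
sleeve 0.38 [ 0.4947 -0.0882  0.018 ]
bearing 0.74 [ 0.3956 -0.1261  0.0298]
bearing 0.62 [0.566  0.0306 0.0997]
gate_push 0.61 [0.5323 0.067  0.0983]
spare_bearing 0.55 [ 0.6398 -0.1494  0.0157]
oiler 0.41 [ 0.4884 -0.083   0.0153]
sleeve 0.54 [ 0.6536 -0.007   0.017 ]
```

View pics/g.png

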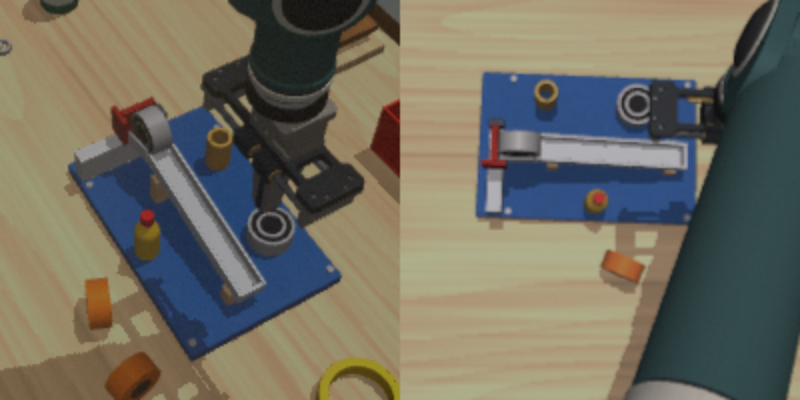

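The bearing rests against the shut gate at side (152,130) and top (520,145). The spare, sleeve and oiler have not moved, and the robot is clear, so I hand in.

```bash
python3 -c "
from plant import ctrl
print(ctrl.sign_off())"
```

```text
the job is handed in; nothing more can be done
None
```

I pushed the gate fully shut and rolled the bearing up over the crest; it sits in the dip against the gate, the arm is clear, and the job is handed in at about 16 s of the 51 s allowed (verdict not shown).

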